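# Pin the hold-down bar of a forge jig in its yoke

## Task

Swing the hold-down bar of the clamping jig in until its eye lies between the two ears of the yoke, then take the long tapered drop pin with the plain round knob from the pin rack and put it down through both ears and the eye, fully home with its collar resting on the upper ear. Let go of everything.

Things in the scene. Friction and masses are not known exactly. Their poses are not given: they have to be found in the camera images.
- drop_pin: Steel pin, 0.3 kg, upright in a 75 mm high wooden rack: 3 holes 85 mm apart in a row along world x within 17 deg (others: hex bolt, thin T-bar pin). Round knob to grip, 26 mm wide, 36 high; below it a 40 mm collar, 8 thick; stem 16 mm thick, 60 long, last 20 tapered to 8. Origin: on its axis, under the collar (knob 8 to 44 mm above it, tip 60 below); z up the pin, yaw means nothing.
- yoke_hole (a point): Hole centre on the upper ear's top face, 76 mm above table; jig fixed, placed anew each time. x into the yoke (from the robot), y along the closed bar to its hinge, z up; hinge axis at x 0, y +200 mm. Two ears 64 x 60 mm, 12 thick, 20 mm apart (lower: 32 to 44 mm high), free below to 12 mm. Holes in ears and eye: 28 mm wide.
- hold_bar (a joint): Hinge of the flat steel bar, 32 x 12 mm, top 60 mm above the table, with a round 54 mm eye 200 mm from the hinge. Radians: 0 = home at its stop, eye centred between the ears; grows as it swings level out of the yoke towards the robot (clockwise from above); starts at 0.45 to 0.95. Friction only (1 to 3 N at the grip): it stays where left.
- bar_grip (a point): Upright round wooden grip on the bar, 20 mm wide, 60 to 100 mm above the table, 110 mm from the hinge axis. Pinch it from above or push it; it may turn within a grasp as the bar swings. This point: on its axis, 84 mm above the table. With the bar home it lies at x 0, y +90 mm in the yoke_hole frame.
Things that resemble listed ones, but are neither listed nor needed, are in the scene too. What is shaped like the drop_pin but pink, purple or turquoise is not meant.

How it is judged:
By the outcome, as a careful person would: the job done as asked, in the order asked, and still so for the second after the job is handed in, with the robot touching nothing.
It also fails if it takes over 54 s, if anything falls off the work surface, if the arm or the gripper's body presses on something with over 40 N, if the wrist force passes 120 N, or if a joint passes its speed limit or range.

## Robot

A 6-joint arm with a two-finger parallel gripper is mounted at the origin on the work surface. World frame = base frame: x ahead of the robot, y to its left, z up, the work surface at z = 0. Lengths are in m, angles in rad, forces in N, time in s.
With the tool pointing down it reaches from about 0.275 to 0.75 m from the base axis. Payload 10.2 kg.
Tool frame: the origin (TCP) lies midway between the tips of the shut fingers; the grasp point (between the pads) lies 19 mm behind it (env.hold_point_z is the distance from the TCP to the grasp point, in m); x points along the fingers, z is the direction in which the jaws open and shut, and the axes are right-handed (so a half turn about x gives the same grasp; the last joint's range is limited). The gripper opens to 85 mm and grips with 20 to 120 N. Pads are 22 mm wide; open, the fingers measure 114 mm over their backs; the gripper's body (76 mm by 85 mm) begins 54 mm behind the grasp point. The pads swing forward as they close: fully open they stand 13 mm farther back than shut.
Start: joints at [1.051, 0.313, 1.498, -0, 1.331, -0.223], TCP at [0.154, 0.502, 0.205] pointing down, gripper open.
Joint ranges: [-2.94, 2.94], [-0.97, 2.17], [0.19, 2.56], [-1.23, 4.37], [0.02, 3.11], [-2.88, 2.88]. Speed limits (rad/s): [2.39, 2.39, 3.01, 3.14, 3.14, 3.14].

## Interface

Orientations are given as a unit quaternion [x, y, z, w].
In Python, from bench import env, kinematics, monitor, eyes, job gives the robot as it stands. The module is installed in compiled form; this text tells all that it offers. Calls block until the motion is done:
- env.reach(position, orientation): joint-space move of the TCP to a pose.
- env.movel(position, velocity=0.15, frame=None, guard=None): straight line of the TCP; frame=None keeps the orientation; velocity is the mean speed in m/s. With guard (N) it stops when the force on the tool has changed by that much, and returns True; else False.
- env.set_joints(angles): joint-space move.
- env.release() and env.close_gripper(effort=None): open the fingers fully, or close them until they stop; effort is the grip in N (None keeps the last).
- env.hold(seconds).
- kinematics.ik(position, orientation): joint angles nearest the present ones, or None.
- monitor.sense(): the state.
- eyes.grab_frame(name): name is "scene" or "top" or "wrist"; returns a dict with "frame" (400x640x3 uint8, red, green, blue), "mtx" (3x3 intrinsics, pixels), "view" (4x4, takes a point from world to camera coordinates). Camera axes: x right, y down, z forward; pixel columns grow to the right and rows downward; lengths in m; the calibration is good to about 2 mm. The wrist camera is an equidistant fisheye: a pixel r from the principal point sees the ray r / f radians off the axis. A picture is of the moment at which its call begins. There is no depth.
A pose or a line that the arm cannot do raises env.MotionError and nothing moves.
- job.hand_in(): hands the job in, once; it reports no verdict.
The state is a dict: "clock": time; "joints": joint angles; "qvel": joint speeds; "joint_efforts": joint torques, N m; "position": TCP position; "ee_rot": TCP orientation; "contact_force": force on the tool from outside, world axes, zero at the start; "ft_torque": the same for the moment, N m; "finger_gap": opening from 0.0 (shut) to 1.0 (fully open).
Only numpy, scipy, OpenCV 4.12 (cv2) and the standard library are available. Lean on these libraries where they do the work, as an engineer would, in place of code of your own. Each camera call takes 0.05 s, during which the arm holds its last target.

## Working session

There is one attempt and no reset: what is moved stays moved. The work goes in short steps, each a Python script; the robot and the scene stay as the last script left them, time stands still between calls to the robot, and variables do not carry over. Pictures are saved under pics/ and viewed, and the job is handed in when it is done.

```bash
mkdir -p pics; python3 - <<'E'
from bench import env, monitor, eyes
import cv2,numpy as np
print(monitor.sense(), env.hold_point_z)
for n in("scene","top","wrist"):
    d=eyes.grab_frame(n); cv2.imwrite(f"pics/{n}0.png",d["frame"][:,:,::-1]); print(n,d["mtx"].tolist(),np.round(d["view"],4).tolist())
E
```

```text
{'clock': 0.0, 'joints': array([ 1.05060579e+00,  3.13481077e-01,  1.49845077e+00, -1.35347540e-05,
        1.33101536e+00, -2.23420435e-01]), 'qvel': array([ 0.00063145, -0.00065181, -0.00089114, -0.00095333,  0.0001988 ,
       -0.00217902]), 'joint_efforts': array([ 4.80710605e-04, -4.12266719e+01, -2.59742653e+01, -1.65780484e-04,
        4.14381473e-03,  2.01831904e-05]), 'position': array([0.15339969, 0.50177494, 0.20451405]), 'ee_rot': array([-0.42078255,  0.56886197,  0.42038909,  0.56798866]), 'contact_force': array([0.01162887, 1.25043256, 0.29783744]), 'ft_torque': array([-0.01067021,  0.01557529, -0.00497111]), 'finger_gap': 1.003200467891056} 0.0187
scene [[418.7537851413025, 0.0, 319.68206498520755], [0.0, 418.7537851413025, 201.55386173825755], [0.0, 0.0, 1.0]] [[-0.8046, 0.5934, 0.0217, 0.381], [0.3209, 0.4653, -0.825, -0.0926], [-0.4996, -0.6568, -0.5648, 1.3215], [0.0, 0.0, 0.0, 1.0]]
top [[486.5203542742823, 0.0, 312.2837644900463], [0.0, 486.5203542742823, 197.29510110997632], [0.0, 0.0, 1.0]] [[-0.0011, -1.0, -0.0004, 0.0671], [-0.9929, 0.0011, -0.1189, 0.5061], [0.1189, 0.0003, -0.9929, 1.1457], [0.0, 0.0, 0.0, 1.0]]
wrist [[309.70691628693146, 0.0, 314.5710294083932], [0.0, 309.70691628693146, 199.91540040003835], [0.0, 0.0, 1.0]] [[0.2926, 0.9562, -0.0024, -0.5236], [0.9071, -0.2768, 0.317, -0.0417], [0.3025, -0.0949, -0.9484, 0.3808], [0.0, 0.0, 0.0, 1.0]]
```

View pics/scene0.png

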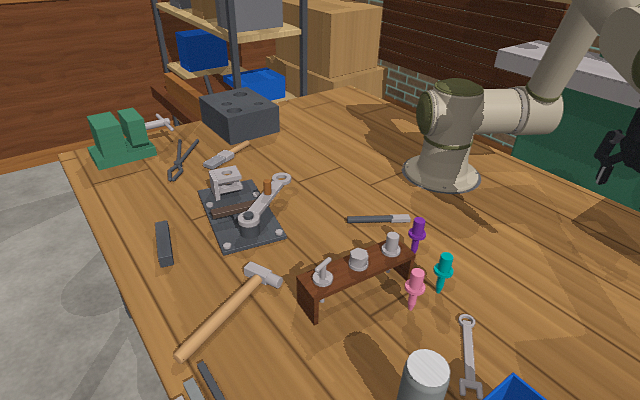

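View pics/top0.png

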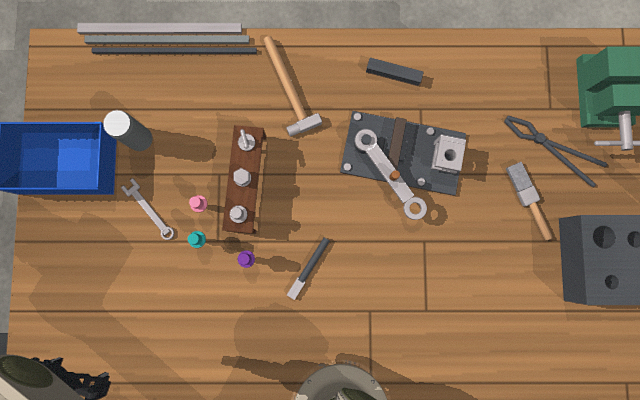

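View pics/wrist0.png

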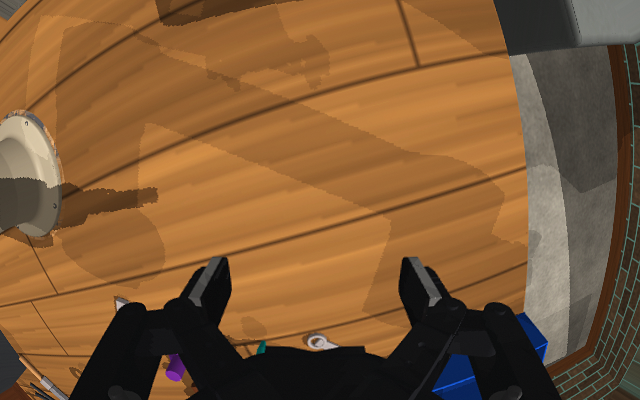

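Candidates for the pin in the top image are the rack's round knob (238,214), hex bolt (241,177) and T-bar (246,142), plus the pink (198,203), turquoise (196,239) and purple (246,259) look-alikes. By the description it is the steel one at (238,214). I'll check that in a close crop and also crop the jig.

```bash
python3 - <<'E'
import cv2,numpy as np
t=cv2.imread("pics/top0.png"); s=cv2.imread("pics/scene0.png")
a=cv2.resize(t[100:240,330:480],(400*150//140,400),interpolation=cv2.INTER_CUBIC)
b=cv2.resize(t[120:240,210:280],None,fx=400/120,fy=400/120,interpolation=cv2.INTER_CUBIC)
cv2.imwrite("pics/c1.png",np.hstack([a,b]))
a=cv2.resize(s[155:255,190:300],(418,380),interpolation=cv2.INTER_CUBIC)
b=cv2.resize(s[220:320,290:410],None,fx=3,fy=3.0,interpolation=cv2.INTER_CUBIC);b=cv2.copyMakeBorder(b,0,80,0,0,0)
cv2.imwrite("pics/c2.png",np.hstack([a,b[:380]]))
E
```

```text
(no output)
```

View pics/c1.png

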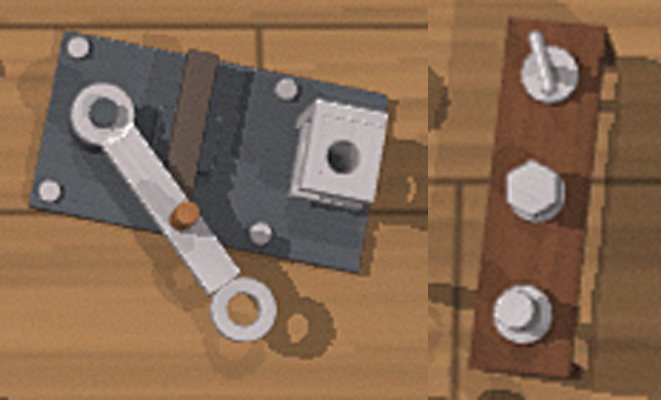

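View pics/c2.png

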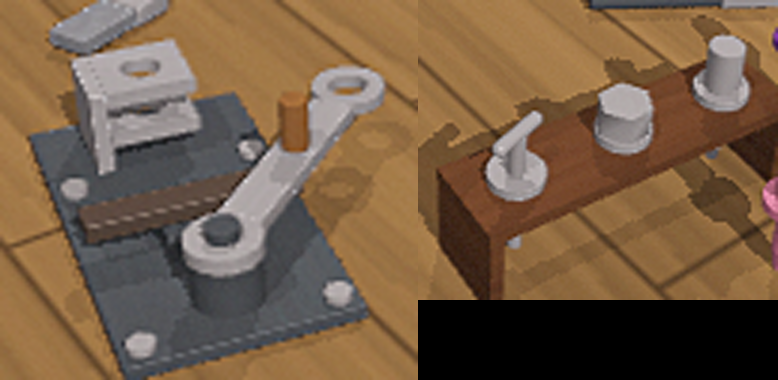

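The close crop confirms it: a steel knob with a plain round top and a collar, sitting at the rack end nearest the robot. The hex bolt is in the middle and the T-bar at the far end. The yoke opens towards the robot. Next I locate the points.

```bash
cat > h.py <<'E'
import numpy as np, cv2, pickle
from bench import env, kinematics, monitor, eyes, job
def ray(d,uv,fish=False):
    K=np.array(d["mtx"]);V=np.array(d["view"]);x=(uv[0]-K[0,2])/K[0,0];y=(uv[1]-K[1,2])/K[1,1]
    if fish:
        r=np.hypot(x,y); v=np.array([x/r*np.sin(r),y/r*np.sin(r),np.cos(r)]) if r>0 else np.array([0,0,1.])
    else: v=np.array([x,y,1.])
    R=V[:3,:3];return -R.T@V[:3,3], R.T@v
def atz(d,uv,z,fish=False):
    c,v=ray(d,uv,fish);return c+v*(z-c[2])/v[2]
def proj(d,p,fish=False):
    K=np.array(d["mtx"]);V=np.array(d["view"]);q=V[:3,:3]@np.array(p)+V[:3,3]
    if fish:
        r=np.hypot(q[0],q[1]);t=np.arctan2(r,q[2]);q=np.array([q[0]/r*t,q[1]/r*t,1])
    else:q=q/q[2]
    return np.array([K[0,0]*q[0]+K[0,2],K[1,1]*q[1]+K[1,2]])
def quat(yaw):
    # tool x down, tool z (jaw axis) horizontal at angle yaw
    from scipy.spatial.transform import Rotation as R
    x=np.array([0,0,-1.]);z=np.array([np.cos(yaw),np.sin(yaw),0]);y=np.cross(z,x)
    return R.from_matrix(np.column_stack([x,y,z])).as_quat()
def snap(name,f):
    d=eyes.grab_frame(name);cv2.imwrite(f,d["frame"][:,:,::-1]);pickle.dump(d,open(f+".pkl","wb"));return d
E
python3 - <<'E'
from h import *
d=snap("top","pics/top1.png");s=snap("scene","pics/scene1.png")
P={"hole":((450.4,154.6),.076),"hub":((366.05,139.2),.07),"griptop":((395.5,174.5),.1),"eye":((415.05,208.5),.06),"knob":((236.1,212.4),.119),"collar":((238.5,214.2),.083)}
S={"hole":(190+141/3.8,155+68/3.8),"griptop":(190+294/3.8,155+97/3.8),"eye":(190+347/3.8,155+87/3.8),"knob":(290+(728-418)/3,220+41/3),"collar":(290+(721-418)/3,220+85/3)}
W={}
for k,(uv,z) in P.items():
    W[k]=atz(d,uv,z); print(k,W[k].round(4), atz(s,S[k],z).round(4) if k in S else "")
def D(a,b): return np.linalg.norm((W[a]-W[b])[:2])
print("hub-hole",D("hub","hole"),"hub-eye",D("hub","eye"),"hub-grip",D("hub","griptop"))
a=lambda n:np.arctan2(*(W[n]-W["hub"])[1::-1])
print("angles",a("hole"),a("eye"),a("griptop"))
E
```

```text
hole [ 0.6012 -0.2577  0.076 ] [ 0.6041 -0.2509  0.076 ]
hub [ 0.6398 -0.061   0.07  ] 
griptop [ 0.55   -0.1237  0.1   ] [ 0.5531 -0.1204  0.1   ]
eye [ 0.4758 -0.1748  0.06  ] [ 0.4828 -0.1681  0.06  ]
knob [0.4618 0.236  0.119 ] [0.4604 0.2357 0.119 ]
collar [0.4609 0.2361 0.083 ] [0.4642 0.2387 0.083 ]
hub-hole 0.20047045568356717 hub-eye 0.19964103444896747 hub-grip 0.10952464474217928
angles -1.76460690183857 -2.5348332148234896 -2.5316353214381944
```

The measurements hold: hub–hole is 200.5 mm, hub–eye 199.6 mm and hub–grip 109.5 mm, against 200, 200 and 110. The bar angle is about 0.77 rad. Now the bar.

```bash
python3 - <<'E'
from h import *
H=np.array([.6398,-.061]);a0=-2.533;ah=-1.765
def g(a): return H+.11*np.array([np.cos(a),np.sin(a)])
for off in(np.pi/2,-np.pi/2):
    for a in(a0,ah):
        print(off,a,g(a),kinematics.ik([*g(a),.066],quat(a+off)))
off=np.pi/2
env.reach([*g(a0),.19],quat(a0+off))
snap("wrist","pics/w1.png"); s=monitor.sense();print(s["clock"],s["position"],s["joints"])
E
```

```text
1.5707963267948966 -2.533 [ 0.54955012 -0.12388847] [-4.29671573e-01  5.38485317e-01  1.54996300e+00 -4.44089210e-16
  1.05314433e+00  5.32532100e-01]
1.5707963267948966 -1.765 [ 0.61857162 -0.16893218] [-4.48980473e-01  6.92329222e-01  1.28112782e+00 -4.44089210e-16
  1.16813561e+00 -2.54776800e-01]
-1.5707963267948966 -2.533 [ 0.54955012 -0.12388847] [-4.29671573e-01  5.38485317e-01  1.54996300e+00 -4.44089210e-16
  1.05314433e+00 -2.60906055e+00]
-1.5707963267948966 -1.765 [ 0.61857162 -0.16893218] None
2.9167 [ 0.54967313 -0.12318233  0.19006619] [-4.28435248e-01  4.08555297e-01  1.40261654e+00  4.33994690e-05
  1.33037389e+00  5.32420477e-01]
```

View pics/w1.png

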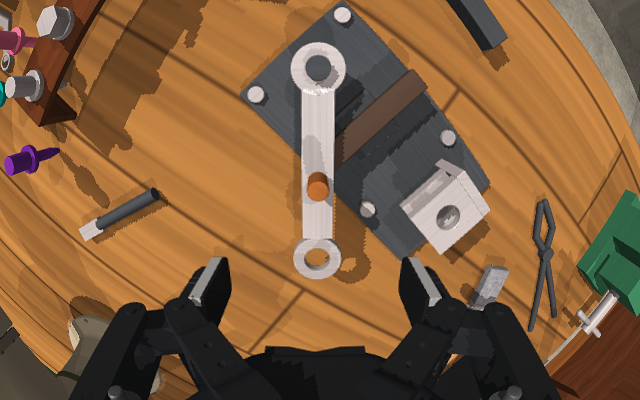

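The wrist view shows the bar pointing straight down the picture: hub (318,68), grip top (318,182), eye (317,259) and yoke hole (448,217). I use it to cross-check.

```bash
python3 - <<'E'
from h import *
d=pickle.load(open("pics/w1.png.pkl","rb"))
for k,uv,z in(("hole",(448,217),.076),("hub",(318,68),.066),("grip",(318,182),.1),("eye",(317,259),.06)): print(k,atz(d,uv,z,True).round(4))
im=cv2.imread("pics/w1.png");cv2.imwrite("pics/w1c.png",cv2.resize(im[30:290,240:500],(780,600*780//780)[:1]*2 if 0 else (600,600),interpolation=cv2.INTER_CUBIC))
E
```

```text
hole [ 0.604 -0.257  0.076]
hub [ 0.6435 -0.0625  0.066 ]
grip [ 0.561  -0.1199  0.1   ]
eye [ 0.4804 -0.1759  0.06  ]
```

View pics/w1c.png

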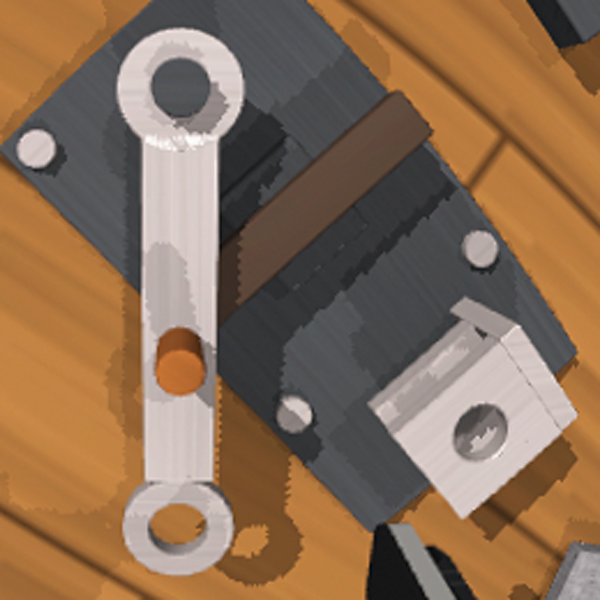

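```bash
python3 - <<'E'
from h import *
H=np.array([.6415,-.062]);a0=-2.536;ah=-1.7655;off=np.pi/2
def g(a): return H+.11*np.array([np.cos(a),np.sin(a)])
env.movel([*g(a0),.067],.12,frame=quat(a0+off),guard=15)
env.close_gripper(30)
s=monitor.sense();print(s["clock"],s["position"],s["finger_gap"],s["contact_force"])
for a in np.linspace(a0,ah-.06,6)[1:]:
    hit=env.movel([*g(a),.067],.08,frame=quat(a+off),guard=25)
    s=monitor.sense();print(round(a,3),hit,s["position"].round(4),s["contact_force"].round(1))
    if hit:break
snap("wrist","pics/w2.png");snap("top","pics/t2.png");print(monitor.sense()["clock"])
E
python3 -c "
import cv2,numpy as np
a=cv2.imread('pics/t2.png')[80:240,320:500];b=cv2.imread('pics/w2.png')
cv2.imwrite('pics/c3.png',np.vstack([cv2.resize(a,(360,320)),cv2.resize(b,(360,225))]))"
```

```text
4.725 [ 0.55117826 -0.12475694  0.06727205] 0.2135842971875231 [-1.13748204  0.47668692  2.72409498]
-2.394 False [ 0.5611 -0.1372  0.0672] [-0.1 -2.   3.9]
-2.252 False [ 0.5722 -0.1477  0.0673] [-0.7 -3.9  4.3]
-2.11 False [ 0.585  -0.1568  0.0673] [-1.  -5.1  5. ]
-1.968 False [ 0.5989 -0.164   0.0672] [-0.3 -6.9  3.7]
-1.826 False [ 0.6139 -0.1693  0.0673] [ 0.7 -8.   3.3]
6.5333
```

View pics/c3.png

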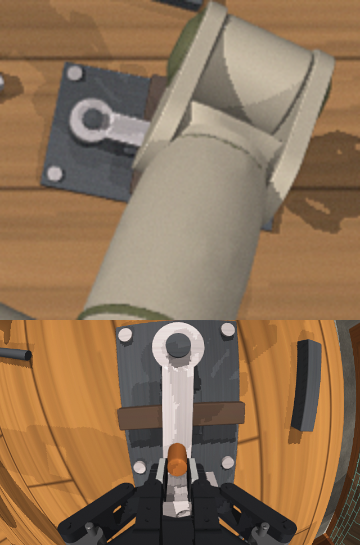

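The bar is held and following, with its eye entering the yoke. I go on slowly, guarded, to the stop.

```bash
python3 - <<'E'
from h import *
H=np.array([.6415,-.062]);ah=-1.7655;off=np.pi/2
def g(a): return H+.11*np.array([np.cos(a),np.sin(a)])
for a in (ah-.03,ah,ah+.03,ah+.06):
    hit=env.movel([*g(a),.067],.03,frame=quat(a+off),guard=14)
    s=monitor.sense();p=s["position"];print(round(a,3),hit,p.round(4),s["contact_force"].round(1),np.arctan2(p[1]-H[1],p[0]-H[0]))
    if hit:break
env.release()
s=monitor.sense();print(s["contact_force"])
p=s["position"];env.movel([p[0],p[1],.2],.15)
snap("wrist","pics/w3.png");print(monitor.sense()["clock"])
E
```

```text
-1.796 False [ 0.6168 -0.1701  0.0673] [-0.2 -7.3  3. ] -1.79546186627013
-1.766 False [ 0.62   -0.1708  0.0673] [ 1.1 -7.4  4.4] -1.7655086130839273
-1.736 True [ 0.6211 -0.1707  0.0672] [-2.2 -0.4  5.9] -1.756786908325291
[ 0.06404783  0.26312677 -0.05169246]
9.0083
```

View pics/w3.png

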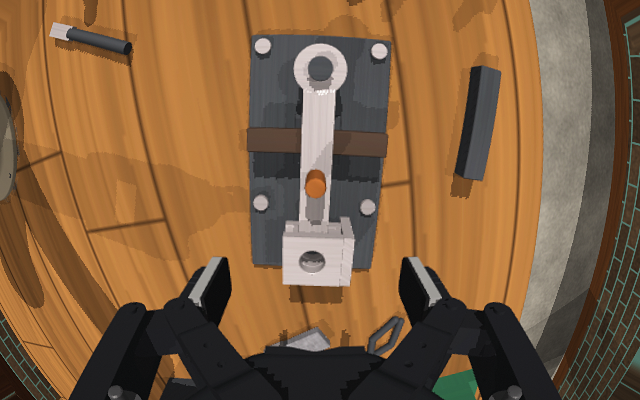

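```bash
python3 - <<'E'
from h import *
im=cv2.imread("pics/w3.png");cv2.imwrite("pics/w3c.png",cv2.resize(im[200:300,260:380],(720,600),interpolation=cv2.INTER_CUBIC))
d=pickle.load(open("pics/w3.png.pkl","rb"))
for k,uv,z in(("hole",(312,261.5),.076),("hub",(320,69),.066)): print(k,atz(d,uv,z,True).round(4))
E
```

```text
hole [ 0.6041 -0.257   0.076 ]
hub [ 0.6437 -0.063   0.066 ]
```

View pics/w3c.png

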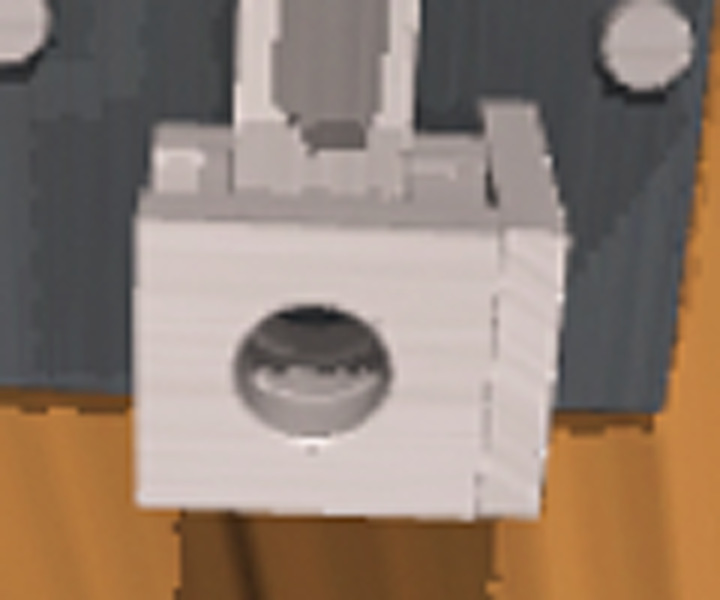

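The bar is against its stop. The crop shows the eye ring concentric beneath the upper ear's hole at (312,262), which gives the hole at (0.604,-0.257), in line with the earlier values. Next the pin: I check clearances for the fingers and take a look from above.

```bash
python3 - <<'E'
from h import *
d=pickle.load(open("pics/top1.png.pkl","rb"))
for n,uv,z in(("pink",(197.5,202),.1),("turq",(195.5,238),.1),("purp",(246,258),.1),("hex",(210+(533-428)/3.333,120+190/3.333),.1),("T",(210+(550-428)/3.333,120+74/3.333),.083)): print(n,atz(d,uv,z).round(3))
for y in(np.pi/2,-np.pi/2,np.pi/2-.1): print(y,kinematics.ik([.461,.236,.1],quat(y)))
env.movel([.6,-.1,.24],.3) if 0 else None
env.reach([.461,.236,.25],quat(np.pi/2-.1) if kinematics.ik([.461,.236,.25],quat(np.pi/2-.1)) is not None else quat(-np.pi/2-.1))
snap("wrist","pics/w4.png");s=monitor.sense();print(s["clock"],s["position"],s["joints"])
E
```

```text
pink [0.487 0.327 0.1  ]
turq [0.406 0.329 0.1  ]
purp [0.361 0.215 0.1  ]
hex [0.545 0.228 0.1  ]
T [0.63  0.22  0.083]
1.5707963267948966 [ 2.46652769e-01  4.05975465e-01  1.65946257e+00 -4.44089210e-16
  1.07615462e+00 -1.32414356e+00]
-1.5707963267948966 [ 2.46652769e-01  4.05975465e-01  1.65946257e+00 -4.44089210e-16
  1.07615462e+00  1.81744910e+00]
1.4707963267948965 [ 2.46652769e-01  4.05975465e-01  1.65946257e+00 -4.44089210e-16
  1.07615462e+00 -1.22414356e+00]
10.675 [0.4615229  0.2353579  0.24975436] [ 2.45234032e-01  2.68798999e-01  1.43967473e+00 -1.21789485e-04
  1.43344258e+00 -1.22380396e+00]
```

View pics/w4.png

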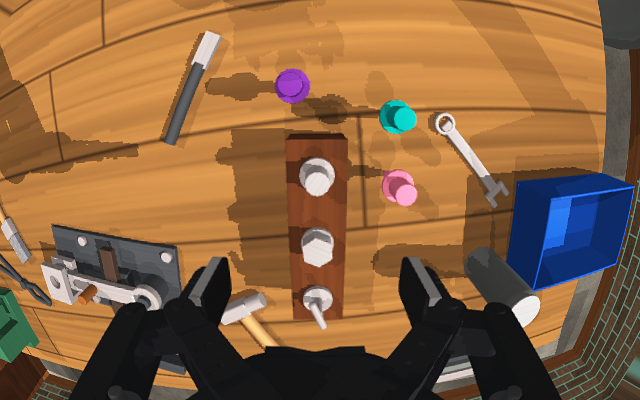

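The picture shows the round-knob pin at the rack's near end (318,180), then the hex bolt (318,247) and T-bar (318,300). The jaws sit across the row, with the pink pin about 15 mm clear of the finger's back. Now the grasp.

```bash
python3 - <<'E'
from h import *
d=pickle.load(open("pics/w4.png.pkl","rb"))
print(atz(d,(318,183),.119,True),atz(d,(316.5,175.5),.083,True))
q=quat(np.pi/2-.1)
env.movel([.4615,.236,.15],.2,frame=q)
hit=env.movel([.4615,.236,.089],.06,frame=q,guard=10)
s=monitor.sense();print(hit,s["position"],s["contact_force"])
if not hit:
    env.close_gripper(70)
    s=monitor.sense();print(s["clock"],s["finger_gap"],s["contact_force"])
    env.movel([.4615,.236,.19],.1)
    snap("scene","pics/s5.png");s=monitor.sense();print(s["clock"],s["finger_gap"],s["contact_force"],s["position"])
E
python3 -c "
import cv2
b=cv2.imread('pics/s5.png')[100:320,280:540];cv2.imwrite('pics/s5c.png',cv2.resize(b,(700,592)))"
```

```text
[0.46273667 0.23783022 0.119     ] [0.46379631 0.23637092 0.083     ]
False [0.46173489 0.23606264 0.08936827] [ 0.4075227   0.03846797 -0.1493197 ]
13.125 0.24692160106975447 [-0.89166523  1.53410229  4.67508959]
14.3333 0.24145556684497668 [-0.89985525 -0.11417359 -2.40415908] [0.46118302 0.23587682 0.18929582]
```

View pics/s5c.png

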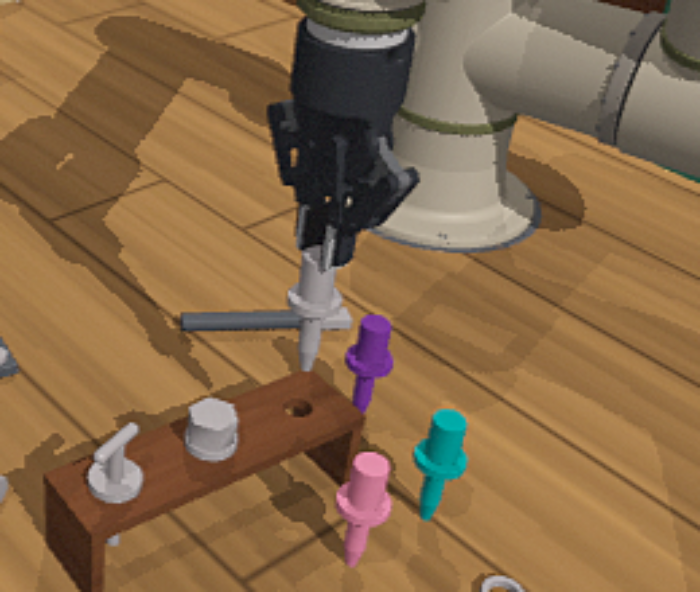

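The pin is out and hanging upright in the fingers, with its rack hole empty. I move over the yoke and measure the pin against the hole before lowering.

```bash
python3 - <<'E'
from h import *
q=quat(-.195)
env.movel([.4615,.236,.22],.2)
env.reach([.604,-.257,.21],q)
env.movel([.604,-.257,.168],.15,frame=q)
d=snap("wrist","pics/w6.png");s=snap("scene","pics/s6.png");t=monitor.sense();print(t["clock"],t["position"],t["finger_gap"])
# expected projections
p=t["position"]
for z in(.076,.168-.014,.168-.074): print(z,proj(s,[p[0],p[1],z]).round(1),proj(d,[p[0],p[1],z],True).round(1))
b=cv2.imread('pics/s6.png')
u=proj(s,[.604,-.257,.09]).astype(int);print(u)
x0,y0=u[0]-60,u[1]-60
cv2.imwrite('pics/s6c.png',cv2.resize(b[y0:y0+100,x0:x0+120],(720,600),interpolation=cv2.INTER_CUBIC));print(x0,y0)
b=cv2.imread('pics/w6.png');cv2.imwrite('pics/w6c.png',cv2.resize(b[180:330,230:410],(720,600),interpolation=cv2.INTER_CUBIC))
E
```

```text
17.025 [ 0.60459449 -0.25710458  0.16957994] 0.25031665729716673
0.076 [225.9 172. ] [314.5 193.4]
0.154 [222.8 146.3] [314.6 229.3]
0.09400000000000001 [225.2 166.2] [314.6 199.9]
[225 167]
165 107
```

View pics/s6c.png

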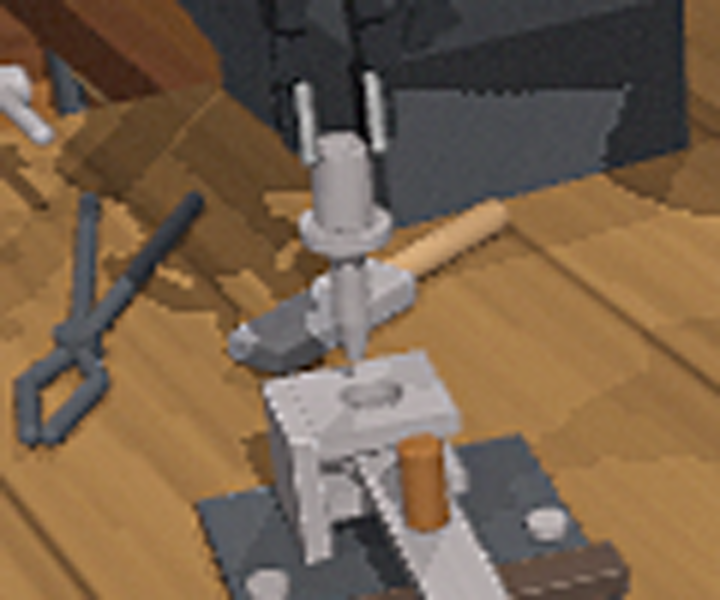

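View pics/w6c.png

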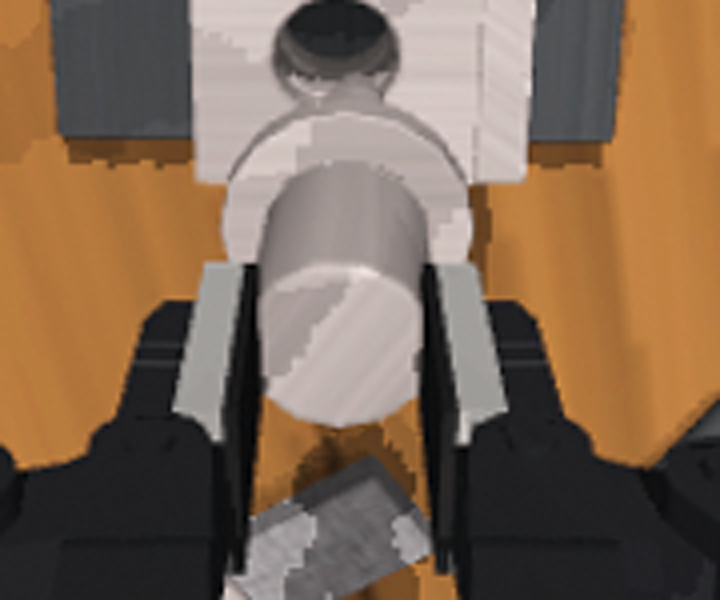

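The collar and tip look lower in the scene view than I assumed for this grasp, so I triangulate the pin before lowering.

```bash
python3 - <<'E'
from h import *
d=pickle.load(open("pics/w6.png.pkl","rb"));s=pickle.load(open("pics/s6.png.pkl","rb"))
def tri(uw,us):
    A=np.zeros((3,3));b=np.zeros(3)
    R=[ray(d,uw,True),ray(s,us)]
    for c,v in R:
        v=v/np.linalg.norm(v);M=np.eye(3)-np.outer(v,v);A+=M;b+=M@c
    x=np.linalg.solve(A,b);return x.round(4),[np.linalg.norm(np.cross(v/np.linalg.norm(v),x-c)).round(4) for c,v in R]
print("knobtop",tri((315,266.3),(221.8,130.8)))
print("collar",tri((317,234),(222.7,145)))
print("hole w",atz(d,(230+338/4,180+50/4),.076,True),"s",atz(s,(165+372/6,107+394/6),.076))
p=np.array([.6046,-.2571]);j=np.array([np.cos(-.195),np.sin(-.195)])
for z in(.17,.18,.19):
  print(z,[ (proj(s,[*(p+k*.015*j),z])-[165,107])*6 for k in(-1,1)],[ (proj(d,[*(p+k*.015*j),z],True)-[230,180])*4 for k in(-1,1)])
for z in np.arange(.14,.21,.01): print(round(z,3),((proj(s,[*p,z])-[165,107])*6).round(),((proj(d,[*p,z],True)-[230,180])*4).round())
E
```

```text
knobtop (array([ 0.6033, -0.258 ,  0.1978]), [np.float64(0.0013), np.float64(0.0013)])
collar (array([ 0.6049, -0.2586,  0.1574]), [np.float64(0.001), np.float64(0.001)])
hole w [ 0.60471699 -0.25630366  0.076     ] s [ 0.60384007 -0.25212649  0.076     ]
0.17 [array([376.89050658, 196.9886925 ]), array([308.64785527, 208.85838419])] [array([238.676361  , 240.34220434]), array([438.77448789, 240.36849893])]
0.18 [array([374.53922091, 176.09352679]), array([305.91640608, 187.81484012])] [array([233.61326839, 270.91008637]), array([444.01745564, 270.92886157])]
0.19 [array([372.16348814, 154.98110711]), array([303.15626967, 166.55028481])] [array([228.05380883, 304.68901315]), array([449.77539333, 304.69785253])]
0.14 [350. 265.] [339. 164.]
0.15 [348. 244.] [339. 187.]
0.16 [345. 224.] [339. 213.]
0.17 [343. 203.] [339. 241.]
0.18 [340. 182.] [339. 271.]
0.19 [338. 161.] [339. 305.]
0.2 [335. 139.] [339. 343.]
```

The pin is where it should be: knob top 28 mm above the TCP, axis vertical and within 1.5 mm of the TCP, and the hole at (0.6045,-0.2563). The radial play is 6 mm, so I lower it under guard.

```bash
python3 - <<'E'
from h import *
q=quat(-.195)
for z,v in((.145,.05),(.125,.05),(.102,.05),(.084,.02)):
    hit=env.movel([.6045,-.256,z],v,frame=q,guard=8)
    t=monitor.sense();print(hit,t["position"].round(4),t["contact_force"].round(1),round(t["clock"],2),round(t["finger_gap"],3))
    if hit:break
s=snap("scene","pics/s7.png");x0,y0=165,107
cv2.imwrite('pics/s7c.png',cv2.resize(s["frame"][y0:y0+100,x0:x0+120,::-1],(720,600),interpolation=cv2.INTER_CUBIC))
E
```

```text
False [ 0.6046 -0.256   0.145 ] [ 0.1 -0.6 -2.4] 17.63 0.245
False [ 0.6045 -0.256   0.1249] [ 0.6  0.2 -2.2] 18.18 0.245
False [ 0.6046 -0.256   0.102 ] [-0.6  0.3 -2. ] 18.79 0.245
True [ 0.6047 -0.2561  0.0905] [0.5 1.1 4.4] 19.41 0.248
```

View pics/s7c.png

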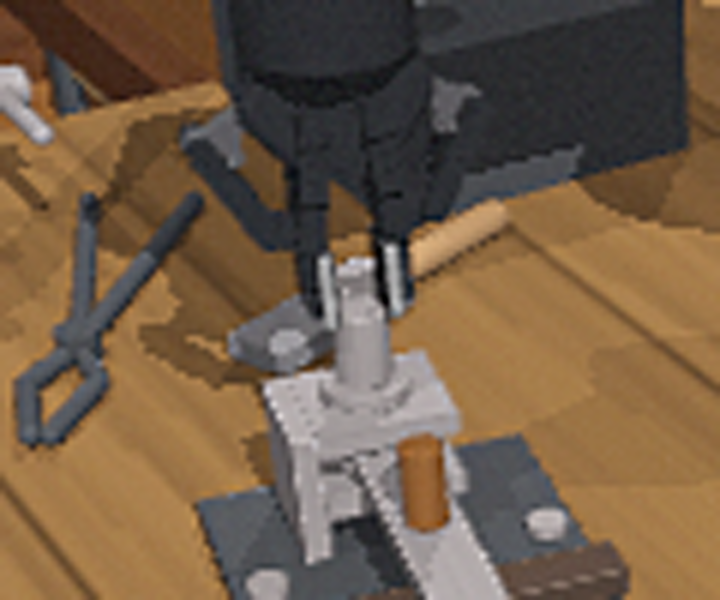

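The contact height of 0.0905 matches the predicted 0.090 for the collar on the ear. The picture shows the collar seated on the upper ear at (365,390). I release, raise the arm clear and check.

```bash
python3 - <<'E'
from h import *
env.release();env.hold(.2)
p=monitor.sense()["position"]
env.movel([p[0],p[1],.2],.12)
w=snap("wrist","pics/w8.png")
env.reach([.45,.0,.3],quat(-.195));env.hold(.3)
s=snap("scene","pics/s8.png");t=snap("top","pics/t8.png")
f=monitor.sense();print(f["clock"],f["position"],f["contact_force"])
a=cv2.resize(s["frame"][107:207,165:285],(400,333),interpolation=cv2.INTER_CUBIC)
b=cv2.resize(w["frame"][40:300,220:400],(230,333),interpolation=cv2.INTER_CUBIC)
c=cv2.resize(t["frame"][100:230,330:480],(400,347),interpolation=cv2.INTER_CUBIC)[:333]
cv2.imwrite("pics/c8.png",np.hstack([a,b])[:,:,::-1]);cv2.imwrite("pics/t8c.png",c[:,:,::-1])
print("collar expected scene",proj(s,[.6045,-.2563,.084]),"knobtop",proj(s,[.6045,-.2563,.12]))
E
```

```text
23.025 [ 4.50129239e-01 -1.88733368e-04  2.99837198e-01] [-0.20560213  0.24796043  0.28643141]
collar expected scene [225.7881763  169.55450146] knobtop [224.37583872 157.87005039]
```

View pics/c8.png

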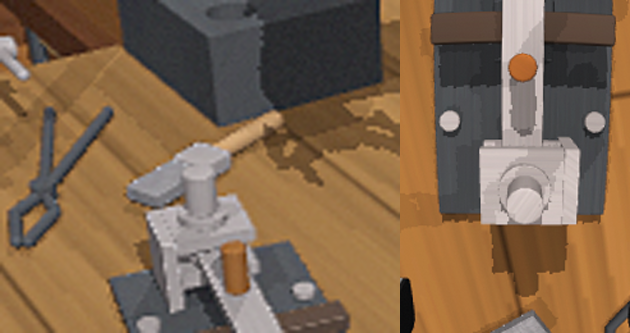

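View pics/t8c.png

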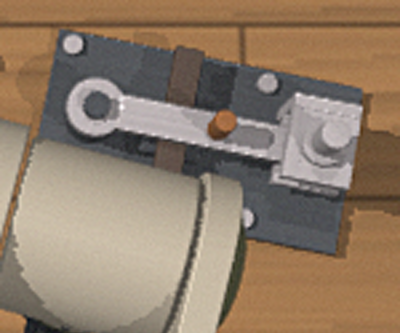

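The collar is flat on the upper ear and upright in all three views, the bar is home in the yoke and the arm is clear.

```bash
python3 -c "
from h import *
print(job.hand_in())"
```

```text
the job is handed in; nothing more can be done
None
```

The job is done and handed in at about 23 s of the 54 s allowed. I swung the bar in by its grip until it met its stop. Then I took the steel pin with the plain round knob from the near end of the rack, lowered it through the ears and the eye, let go and moved the arm clear.

- **Seating:** the pin touched down with the tool at 0.0905 m, against 0.090 m predicted for the collar resting on the upper ear. No earlier contact was felt on the way down.
- **Final pictures:** all three cameras show the pin upright with its collar on the ear and the bar home. With the arm withdrawn, the force on the tool was near zero.
- **What disagreed:** the scene camera placed the yoke hole 4 to 7 mm in y from the other cameras. I trusted the wrist and top cameras, which agreed within about 3 mm, and the pin went in without touching. I could not see the tip below the lower ear; that it went through follows from the collar sitting down.

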